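# Free the second door of the bench cabinet

## Task

The cream double-door cabinet on the workbench needs its second door freed. Swing the right-hand door (as seen from the robot, facing the doors; the left one has the steel keeper on top) wide open by its bar handle, which uncovers the red tab of the flush bolt in the edge of the left-hand door; then push that tab all the way down so the bolt drops out of its keeper. Leave the right door standing wide open, the left door shut, and the things on the bench where they stand.

Things in the scene. Friction and masses are not known exactly. Their poses are not given: they have to be found in the camera images.
- cabinet: blue steel cabinet, 180 mm deep, 400 wide, 280 high, with two cream leaves 40 mm deep on its front; it stands on the bench, turned 6 degrees one way to 20 degrees the other. Origin: centre of its underside; x points to its back, y to its left leaf, z up. Its front face behind the leaves is at x -90 mm, the hinge lines at x -90, y -200 (right leaf) and y +200 mm (left leaf)
- active_door (a joint): right-hand leaf (cabinet's -y side): hollow cream steel pan 199 mm wide, 256 high, 40 deep, hinged upright on its outer edge. Radians: 0 shut, growing as its free edge swings out; wide open is about 1.3, it stops at 1.75. Starts up to 0.05 ajar. No latch; friction (0.12 N m) keeps it where it is left. Shut, its front sheet and top flange hide the bolt tab
- active_grip (a point): on the axis of the right leaf's handle, an upright dark round bar 12 mm thick, upper end free at 275 mm above the bench; point 25 mm below that end, 40 mm off the leaf's face, its upper post 30 mm lower. Axes turn with the leaf: x into the leaf's face, y from hinge to free edge, z up. Hinge line at x +80, y -140 mm from here; opening turns it counter-clockwise from above (+ about z)
- flush_bolt (a joint): the flush bolt of the left leaf. Metres: 0 to 0.003 as found (up, its steel rod standing in the steel keeper on the cabinet's top edge), 0.025 fully down (released). Friction about 3.5 N, no spring: it stays where it is pushed
- bolt_tab (a point): middle of the top of the bolt's red tab, 24 (x) x 40 (y) x 12 mm thick, sticking out of the left leaf's free edge into the doorway the right leaf covers when shut; 24 mm out from that edge, 22 mm in front of the cabinet's front face, 265 mm above the bench when up. x into the cabinet, y to the left leaf, z up. Left leaf's top is 11 mm higher, the keeper (y +31 to +77) 27 mm higher as found
- passive_door (a joint): the cabinet's left-hand leaf, same size, with the same kind of bar handle. Radians: 0 shut, growing as it swings out. Held by the bolt until that is down, then only by friction of 0.3 N m; it is to stay shut
- spray_can: bystander: green spray can with yellow cap, 64 mm across, 190 mm high, standing on the bench at the left of the cabinet or in front of its left leaf; origin at the centre of its underside
- paint_tin: bystander: red and steel paint tin, 90 mm across, 105 mm high, in the other of those two places; origin at the centre of its underside

How it is judged:
On the way, in this order (a step that is already met when the one before it is completed fails the run):
1. the right-hand door is swung wide open (60 degrees or more) with the bolt still up (value of joint active_door above 1.05 rad and value of joint flush_bolt below 0.008 m), for 0.2 s.
2. the bolt tab is pushed down, the right-hand door still open (value of joint flush_bolt above 0.018 m and value of joint active_door above 1 rad), for 0.2 s.
At the end, for the whole second after the job is handed in: the right-hand door stands still, open by more than 1.0 rad; the flush bolt is down by more than 18 of its 25 mm; the left-hand door is shut within 0.17 rad (all of step 2 and value of joint passive_door below 0.17 rad and velocity of joint active_door between -0.1 and 0.1 rad/s); the robot touches nothing.
It fails at once if the spray can is shoved more than 40 mm or tipped over (distance of spray_can from where it was at the start of the episode above 0.04 m or angle between spray_can's own z axis and vertical above 0.4 rad).
It fails at once if the paint tin is shoved more than 40 mm or tipped over (distance of paint_tin from where it was at the start of the episode above 0.04 m or angle between paint_tin's own z axis and vertical above 0.4 rad).
It also fails if it takes over 45 s, if anything falls off the work surface, if the arm or the gripper's body presses on something with over 40 N, if the wrist force passes 120 N, or if a joint passes its speed limit or range.

## Robot

A 7-joint arm with a two-finger parallel gripper is mounted at the origin on the work surface. World frame = base frame: x ahead of the robot, y to its left, z up, the work surface at z = 0. Lengths are in m, angles in rad, forces in N, time in s.
With the tool pointing down it reaches from about 0.4 to 0.85 m from the base axis. Payload 10.4 kg.
Tool frame: the origin (TCP) lies midway between the tips of the shut fingers; the grasp point (between the pads) lies robot.grip_point_offset behind it (robot.grip_point_offset is the distance from the TCP to the grasp point, in m); z points along the fingers, y is the direction in which the jaws open and shut (so a half turn about z gives the same grasp; the last joint's range is limited). The gripper opens to 87 mm and grips with 3 to 60 N. Pads are 19 mm wide; open, the fingers measure 117 mm over their backs; the gripper's body (75 mm by 190 mm) begins 51 mm behind the grasp point.
Start: joints at [-1.29, 0.332, -0.065, 1.46, 0.022, 1.35, -0.088], TCP at [0.187, 0.596, 0.223] pointing down, gripper open.
Joint ranges: [-2.6, 2.6], [-0.5, 2.12], [-1.47, 1.34], [0.16, 2.42], [-1.27, 4.41], [0.06, 2.06], [-2.6, 2.6]. Speed limits (rad/s): [2.22, 2.22, 2.79, 2.79, 3.14, 3.14, 3.14].

## Interface

Orientations are given as a rotation vector (axis times angle).
In Python, from cell import robot gives the robot as it stands.
- The arm moves only by the tool jog_arm, never from a script. Its argument "steps" is a list of rows, each an object of numbers: "gripper": the closure, from -1 (fully open) to 1 (shut), so that 0 is half open; "dx", "dy", "dz": the shift along the tool's x, y, z in m; "rx", "ry", "rz": the turn, a rotation vector about the tool's x, y, z in rad. In form: [{"gripper": .., "dx": .., "dy": .., "dz": .., "rx": .., "ry": .., "rz": ..}, ...]. A call has 1 to 12 rows; each row shifts and turns the commanded pose from where the row before left it, along the tool's axes as they then stand; what a row does not reach is not made up. A row lasts 1/10 s, in which the tool goes at most 50 mm and 8.59 degrees, less where a joint would pass 70% of its speed; a pose out of reach is approached as far as the arm can. A call with a gripper value outside its range is refused whole. The fingers move at their own pace and stop on an object; "force" is the grip in N (left out, the last holds). Time passes only in rows, so rows that do not move let the fingers close. It gives the time, the measured TCP pose, the force and the opening at its end, in the units of the state.
- robot.read_state(): the state, without advancing time (a new reading comes with each control period).
- robot.grab_frame(name): name is "side" or "top"; returns a dict with "color" (400x640x3 uint8, red, green, blue), "depth" (400x640 float32, m along the optical axis (not along the pixel's ray), 0 where there is no reading), "fx", "fy", "cx", "cy" (pixels), "R" (3x3) and "t" (3): a world point X has camera coordinates R X + t. Camera axes: x right, y down, z forward; pixel columns grow to the right and rows downward; lengths in m; the calibration is good to about 2 mm. A picture is of the moment at which its call begins.
- robot.finish_job(): hands the job in, once; it reports no verdict.
The state is a dict: "t": time; "joints": joint angles; "joint_velocities": joint speeds; "joint_efforts": joint torques, N m; "eef_pos": TCP position; "orientation": TCP orientation; "contact_force": force on the tool from outside, world axes, zero at the start; "ft_torque": the same for the moment, N m; "finger_gap": finger opening in m.
Only numpy, scipy, OpenCV 4.12 (cv2) and the standard library are available. Lean on these libraries where they do the work, as an engineer would, in place of code of your own. Each camera call takes 0.05 s, during which the arm holds its last target. There are 200 camera calls.

## Working session

There is one attempt and no reset: what is moved stays moved. The work goes in short steps, Python scripts to look and compute and a tool call to move; the robot and the scene stay as the last step left them, time stands still between calls to the robot, and variables do not carry over. Pictures are saved under pics/ and viewed, about 8 in all and at most 12, crops included, and the job is handed in when it is done.

Besides the shell and the picture viewer there is one more tool, called after "Call:" as name(argument=value, ...), one argument or row to a line, values as JSON. jog_arm: Moves the arm, as the interface text tells. Its arguments: {"type":"object","properties":{"steps":{"type":"array"},"force":{"type":"number"}},"required":["steps"]}

```bash
mkdir -p pics; cat > h.py <<'E'
import numpy as np, cv2
from cell import robot
from scipy.spatial.transform import Rotation as Rn
def grab(n):
    f=robot.grab_frame(n); d=f['depth']; v,u=np.mgrid[0:400,0:640]
    C=np.stack([(u-f['cx'])/f['fx']*d,(v-f['cy'])/f['fy']*d,d],-1)
    f['P']=(C-f['t'])@f['R']; f['P'][d==0]=np.nan
    return f
E
python3 - <<'E'
from h import *
for n in('side','top'):
    f=grab(n); cv2.imwrite(f'pics/{n}0.png',f['color'][...,::-1]); np.savez(f'{n}0.npz',**f)
    print(n,-f['R'].T@f['t'],f['R'][2])
s=robot.read_state(); print(s, robot.grip_point_offset)
E
```

```text
side [0.89055304 0.14394839 1.08960452] [-0.31163014 -0.05289949 -0.94872983]
top [0.42576245 0.10426463 1.14016367] [ 0.14878511 -0.02357227 -0.98858856]
{'t': 0.1, 'joints': array([-1.28960834,  0.33279307, -0.06470215,  1.46085774,  0.02154392,
        1.34993308, -0.08848162]), 'joint_velocities': array([-0.00167437, -0.00118432, -0.00035385, -0.00338805,  0.0007751 ,
        0.00063275,  0.00031326]), 'joint_efforts': array([ 1.30185417e-03, -6.24536920e+01,  2.43910012e-02, -3.90717781e+01,
       -6.15434186e-02,  3.66152718e-02,  4.17787089e-05]), 'eef_pos': array([0.18683761, 0.59604205, 0.22184305]), 'orientation': array([-4.75284776e-01, -3.10523784e+00,  2.01847196e-03]), 'contact_force': array([ 0.24362327,  1.03825047, -0.36634085]), 'ft_torque': array([0.04519871, 0.02574006, 0.04934237]), 'finger_gap': 0.08672995759330482} 0.0187
```

View pics/side0.png

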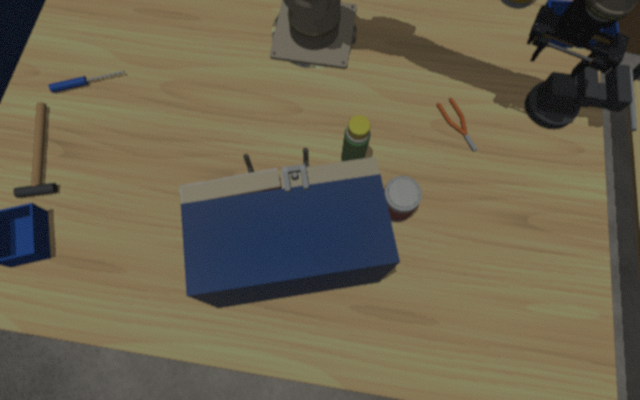

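View pics/top0.png

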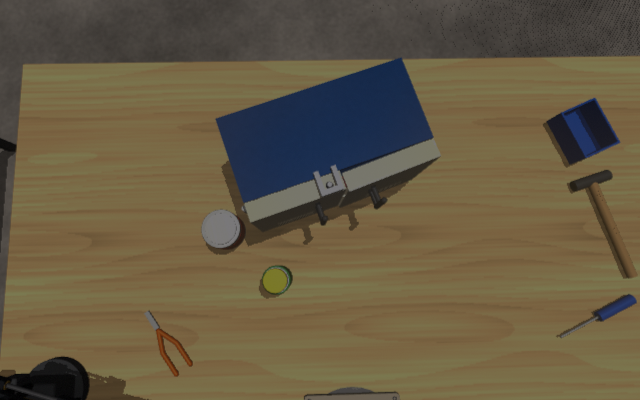

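The side view shows the cabinet with two dark bars at (250,163) and (305,157) and the can in front of the left leaf. In the top view, where the robot is at the bottom, the right bar's end is at (378,197) and the left one's at (321,215). The keeper is at (330,183), the can at (277,280) and the tin at (222,230).

```bash
python3 - <<'E'
from h import *
for n in('top','side'):
    f=np.load(n+'0.npz'); P=f['P']; c=f['color'].astype(int); z=P[...,2]
    hsv=cv2.cvtColor(f['color'],cv2.COLOR_RGB2HSV).astype(int)
    C=-f['R'].T@f['t']
    def ray(u,v,h):
        d=f['R'].T@np.array([(u-f['cx'])/f['fx'],(v-f['cy'])/f['fy'],1]); return C+d*(h-C[2])/d[2]
    blue=(hsv[...,0]>100)&(hsv[...,0]<130)&(hsv[...,1]>100)&(z>.265)&(z<.295)
    nb,l,s,_=cv2.connectedComponentsWithStats(blue.astype(np.uint8)); k=1+np.argmax(s[1:,4]); p=P[l==k]
    r=cv2.minAreaRect(p[:,:2].astype(np.float32)); print(n,'blue',r,np.round(cv2.boxPoints(r),3).tolist(),np.median(p[:,2]))
    x0=(P[...,0]>.2)&(P[...,0]<.9)&(abs(P[...,1])<.4)
    cr=(hsv[...,1]<90)&(c.sum(-1)>250)&(z>.262)&(z<.284)&x0
    for nm,m in(('cream',cr),('dark',(c.sum(-1)<120)&(hsv[...,1]<110)&(z>.255)&(z<.295)&x0),('yellow',(hsv[...,0]>22)&(hsv[...,0]<35)&(hsv[...,1]>150)&(z>.15)&x0),('tin',(z>.095)&(z<.115)&x0)):
        nb,l,s,ce=cv2.connectedComponentsWithStats(m.astype(np.uint8))
        for i in range(1,nb):
            if s[i,4]>8:
                q=P[l==i]; print(nm,s[i].tolist(),np.round(q.mean(0),3),np.round(q.min(0),3),np.round(q.max(0),3))
                if nm=='cream' and s[i,4]>300: print('  ',np.round(cv2.boxPoints(cv2.minAreaRect(q[:,:2].astype(np.float32))),3).tolist())
    if n=='top':
        for u,v in((378,197),(374,190)): print(ray(u,v,.275))
    im=f['color']; u,v=(345,190) if n=='top' else (285,165)
    cv2.imwrite(f'pics/{n}c.png',cv2.convertScaleAbs(cv2.resize(im[v-50:v+50,u-65:u+65],None,fx=6,fy=6)[...,::-1],alpha=1.8))
E
```

```text
top blue ((0.6934986114501953, 0.06002597510814667), (0.1815674751996994, 0.39913567900657654), 18.25) [[0.5450000166893005, 0.22100000083446503], [0.6700000166893005, -0.15800000727176666], [0.8420000076293945, -0.10100000351667404], [0.7170000076293945, 0.27799999713897705]] 0.2777558626314487
cream [343, 138, 98, 53, 1919] [ 0.617 -0.071  0.274] [ 0.567 -0.171  0.267] [0.669 0.026 0.278]
   [[0.5640000104904175, 0.01600000075995922], [0.6330000162124634, -0.1720000058412552], [0.671999990940094, -0.15800000727176666], [0.6029999852180481, 0.029999999329447746]]
cream [338, 171, 8, 18, 32] [0.589 0.029 0.274] [0.571 0.023 0.272] [0.606 0.036 0.276]
cream [320, 174, 17, 16, 114] [0.588 0.057 0.274] [0.57 0.04 0.27] [0.601 0.071 0.283]
cream [244, 180, 76, 42, 1455] [0.549 0.148 0.274] [0.51  0.074 0.269] [0.589 0.221 0.279]
   [[0.5080000162124634, 0.20900000631809235], [0.5529999732971191, 0.07199999690055847], [0.5910000205039978, 0.08500000089406967], [0.5460000038146973, 0.22200000286102295]]
dark [369, 155, 16, 6, 16] [ 0.632 -0.043  0.27 ] [ 0.627 -0.059  0.264] [ 0.638 -0.027
[... 2807 characters left out ...]
8, 280, 36, 7, 47] [0.791 0.056 0.264] [0.781 0.024 0.256] [0.802 0.087 0.277]
dark [230, 286, 27, 5, 35] [ 0.81  -0.002  0.264] [ 0.803 -0.026  0.255] [0.818 0.021 0.273]
yellow [356, 117, 9, 5, 16] [0.378 0.17  0.19 ] [0.373 0.161 0.187] [0.384 0.179 0.193]
tin [343, 141, 25, 14, 88] [0.419 0.169 0.105] [0.401 0.139 0.095] [0.427 0.201 0.115]
tin [384, 176, 38, 37, 1064] [0.515 0.3   0.106] [0.469 0.255 0.095] [0.558 0.344 0.113]
tin [341, 276, 45, 8, 53] [0.733 0.232 0.106] [0.718 0.183 0.095] [0.75  0.279 0.115]
tin [260, 284, 80, 13, 92] [0.779 0.093 0.105] [0.75  0.01  0.095] [0.806 0.18  0.115]
tin [209, 296, 50, 9, 58] [ 0.824 -0.045  0.106] [ 0.807 -0.097  0.095] [0.841 0.006 0.115]
```

View pics/topc.png

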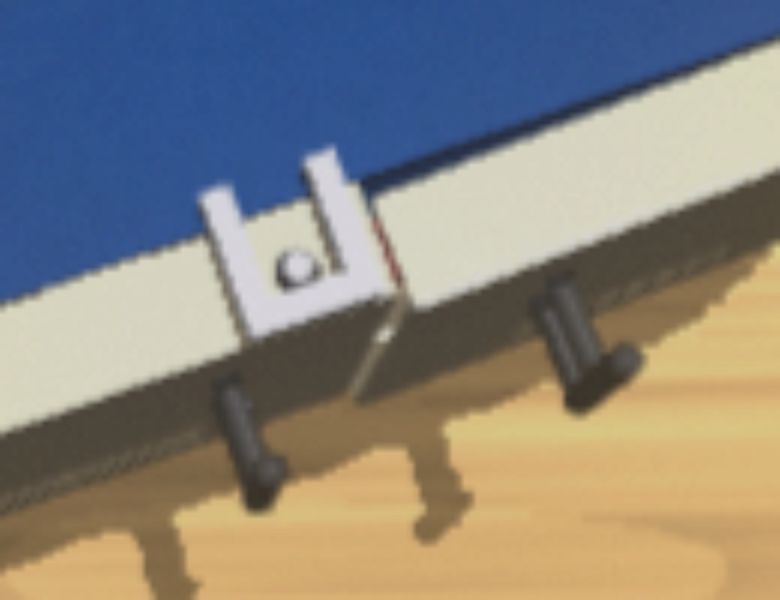

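Call:
jog_arm(
  steps=[
    {"dz": -0.046},
    {"dz": -0.046},
    {"dz": -0.046},
    {"dx": -0.0335, "dy": -0.032},
    {"dx": -0.0335, "dy": -0.032},
    {"dx": -0.0335, "dy": -0.032},
    {"dx": -0.0335, "dy": -0.032},
    {"dx": -0.0335, "dy": -0.032},
    {"dx": -0.0335, "dy": -0.032},
    {"dx": -0.0335, "dy": -0.032},
    {"dx": -0.0335, "dy": -0.032},
    {"dx": -0.0335, "dy": -0.032},
  ],
)

```text
schema error: expected keys gripper, dx, dy, dz, rx, ry, rz
```

Call:
jog_arm(
  steps=[
    {"dx": -0.0335, "dy": -0.032},
    {"dx": -0.0335, "dy": -0.032},
    {"dx": -0.0335, "dy": -0.032},
    {"dx": -0.0335, "dy": -0.032},
    {"dx": -0.0335, "dy": -0.032},
    {"dx": -0.0335, "dy": -0.032},
    {"dx": -0.0335, "dy": -0.032},
    {"rz": 0.146},
    {"rz": 0.146},
    {"rz": 0.146},
    {"rz": 0.146},
    {"rz": 0.146},
  ],
)

```text
schema error: expected keys gripper, dx, dy, dz, rx, ry, rz
```

Call:
jog_arm(
  steps=[
    {"rz": 0.146},
    {"rz": 0.146},
    {"rz": 0.146},
    {"rz": 0.146},
    {"rz": 0.146},
    {"rz": 0.146},
    {"rz": 0.146},
    {"rz": 0.146},
    {"rz": 0.146},
    {"rz": 0.146},
    {"rz": 0.146},
    {"rz": 0.146},
  ],
)

```text
schema error: expected keys gripper, dx, dy, dz, rx, ry, rz
```

All keys are required.

Call:
jog_arm(
  steps=[
    {"gripper": -1, "dx": 0, "dy": 0, "dz": -0.046, "rx": 0, "ry": 0, "rz": 0},
    {"gripper": -1, "dx": 0, "dy": 0, "dz": -0.046, "rx": 0, "ry": 0, "rz": 0},
    {"gripper": -1, "dx": 0, "dy": 0, "dz": -0.046, "rx": 0, "ry": 0, "rz": 0},
    {"gripper": -1, "dx": -0.0335, "dy": -0.032, "dz": 0, "rx": 0, "ry": 0, "rz": 0},
    {"gripper": -1, "dx": -0.0335, "dy": -0.032, "dz": 0, "rx": 0, "ry": 0, "rz": 0},
    {"gripper": -1, "dx": -0.0335, "dy": -0.032, "dz": 0, "rx": 0, "ry": 0, "rz": 0},
    {"gripper": -1, "dx": -0.0335, "dy": -0.032, "dz": 0, "rx": 0, "ry": 0, "rz": 0},
    {"gripper": -1, "dx": -0.0335, "dy": -0.032, "dz": 0, "rx": 0, "ry": 0, "rz": 0},
    {"gripper": -1, "dx": -0.0335, "dy": -0.032, "dz": 0, "rx": 0, "ry": 0, "rz": 0},
    {"gripper": -1, "dx": -0.0335, "dy": -0.032, "dz": 0, "rx": 0, "ry": 0, "rz": 0},
    {"gripper": -1, "dx": -0.0335, "dy": -0.032, "dz": 0, "rx": 0, "ry": 0, "rz": 0},
    {"gripper": -1, "dx": -0.0335, "dy": -0.032, "dz": 0, "rx": 0, "ry": 0, "rz": 0},
  ],
)

```text
t: 1.3
eef_pos: [0.3889, 0.2294, 0.3604]
orientation: [-0.475, -3.105, -0.0]
contact_force: [0.3, -0.3, -0.9]
finger_gap: 0.0869
```

Call:
jog_arm(
  steps=[
    {"gripper": -1, "dx": -0.0335, "dy": -0.032, "dz": 0, "rx": 0, "ry": 0, "rz": 0},
    {"gripper": -1, "dx": -0.0335, "dy": -0.032, "dz": 0, "rx": 0, "ry": 0, "rz": 0},
    {"gripper": -1, "dx": -0.0335, "dy": -0.032, "dz": 0, "rx": 0, "ry": 0, "rz": 0},
    {"gripper": -1, "dx": -0.0335, "dy": -0.032, "dz": 0, "rx": 0, "ry": 0, "rz": 0},
    {"gripper": -1, "dx": -0.0335, "dy": -0.032, "dz": 0, "rx": 0, "ry": 0, "rz": 0},
    {"gripper": -1, "dx": -0.0335, "dy": -0.032, "dz": 0, "rx": 0, "ry": 0, "rz": 0},
    {"gripper": -1, "dx": -0.0335, "dy": -0.032, "dz": 0, "rx": 0, "ry": 0, "rz": 0},
    {"gripper": -1, "dx": 0, "dy": 0, "dz": 0, "rx": 0, "ry": 0, "rz": 0.146},
    {"gripper": -1, "dx": 0, "dy": 0, "dz": 0, "rx": 0, "ry": 0, "rz": 0.146},
    {"gripper": -1, "dx": 0, "dy": 0, "dz": 0, "rx": 0, "ry": 0, "rz": 0.146},
    {"gripper": -1, "dx": 0, "dy": 0, "dz": 0, "rx": 0, "ry": 0, "rz": 0.146},
    {"gripper": -1, "dx": 0, "dy": 0, "dz": 0, "rx": 0, "ry": 0, "rz": 0.146},
  ],
)

```text
t: 2.5
eef_pos: [0.5451, -0.0525, 0.3602]
orientation: [-1.561, -2.726, 0.0]
contact_force: [-0.1, -0.9, 0.3]
finger_gap: 0.0866
```

Call:
jog_arm(
  steps=[
    {"gripper": -1, "dx": 0, "dy": 0, "dz": 0, "rx": 0, "ry": 0, "rz": 0.146},
    {"gripper": -1, "dx": 0, "dy": 0, "dz": 0, "rx": 0, "ry": 0, "rz": 0.146},
    {"gripper": -1, "dx": 0, "dy": 0, "dz": 0, "rx": 0, "ry": 0, "rz": 0.146},
    {"gripper": -1, "dx": 0, "dy": 0, "dz": 0, "rx": 0, "ry": 0, "rz": 0.146},
    {"gripper": -1, "dx": 0, "dy": 0, "dz": 0, "rx": 0, "ry": 0, "rz": 0.146},
    {"gripper": -1, "dx": 0, "dy": 0, "dz": 0, "rx": 0, "ry": 0, "rz": 0.146},
    {"gripper": -1, "dx": 0, "dy": 0, "dz": 0, "rx": 0, "ry": 0, "rz": 0.146},
    {"gripper": -1, "dx": 0, "dy": 0, "dz": 0, "rx": 0, "ry": 0, "rz": 0.146},
    {"gripper": -1, "dx": 0, "dy": 0, "dz": 0, "rx": 0, "ry": 0, "rz": 0.146},
    {"gripper": -1, "dx": 0, "dy": 0, "dz": 0, "rx": 0, "ry": 0, "rz": 0.146},
    {"gripper": -1, "dx": 0, "dy": 0, "dz": 0, "rx": 0, "ry": 0, "rz": 0.146},
    {"gripper": -1, "dx": 0, "dy": 0, "dz": 0, "rx": 0, "ry": 0, "rz": 0.146},
  ],
)

```text
t: 3.7
eef_pos: [0.5451, -0.0524, 0.3602]
orientation: [-3.093, -0.547, 0.001]
contact_force: [-0.4, -0.7, 0.5]
finger_gap: 0.0872
```

```bash
python3 - <<'E'
from h import *
s=robot.read_state(); R=Rn.from_rotvec(s['orientation']).as_matrix()
print(s['eef_pos'],s['joints'],R)
print(R.T@(np.array([.547,-.053,.231])-s['eef_pos']))
f=grab('side'); im=f['color']; u,v=285,165
cv2.imwrite('pics/s1.png',cv2.convertScaleAbs(cv2.resize(im[v-65:v+65,u-85:u+85],None,fx=4,fy=4)[...,::-1],alpha=1.8))
E
```

```text
[ 0.54506557 -0.05242104  0.3602134 ] [-0.74508339  0.14137263  0.86564788  1.46393301 -0.10757752  1.58622861
 -1.10691887] [[ 9.39419468e-01  3.42769117e-01 -6.29208727e-04]
 [ 3.42769260e-01 -9.39419617e-01  1.32002423e-04]
 [-5.45844667e-04 -3.39679056e-04 -9.99999793e-01]]
[0.00168932 0.00125084 0.12921208]
```

View pics/s1.png

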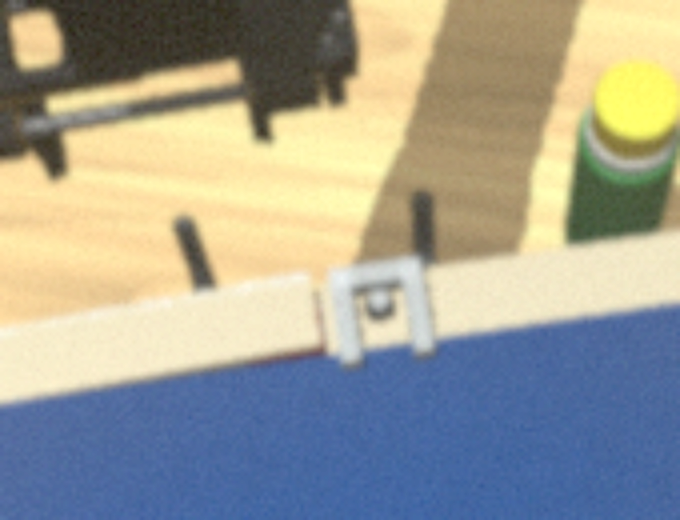

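Close view: the bar's free end is at crop (183,222), which is full-frame (245.7,155.5). The open fingers are above it. I'll check this ray against the top view's.

```bash
python3 - <<'E'
from h import *
for n,u,v in(('side',245.7,155),('top',384,199)):
    f=np.load(n+'0.npz');C=-f['R'].T@f['t'];d=f['R'].T@np.array([(u-f['cx'])/f['fx'],(v-f['cy'])/f['fy'],1]);print(C+d*(.275-C[2])/d[2])
E
```

```text
[ 0.54681971 -0.05241097  0.275     ]
[ 0.54763122 -0.05307283  0.275     ]
```

Call:
jog_arm(
  steps=[
    {"gripper": -1, "dx": 0.002, "dy": 0.001, "dz": 0.043, "rx": 0, "ry": 0, "rz": 0},
    {"gripper": -1, "dx": 0, "dy": 0, "dz": 0.043, "rx": 0, "ry": 0, "rz": 0},
    {"gripper": -1, "dx": 0, "dy": 0, "dz": 0.025, "rx": 0, "ry": 0, "rz": 0},
    {"gripper": -1, "dx": 0, "dy": 0, "dz": 0.018, "rx": 0, "ry": 0, "rz": 0},
    {"gripper": 1, "dx": 0, "dy": 0, "dz": 0, "rx": 0, "ry": 0, "rz": 0},
    {"gripper": 1, "dx": 0, "dy": 0, "dz": 0, "rx": 0, "ry": 0, "rz": 0},
    {"gripper": 1, "dx": 0, "dy": 0, "dz": 0, "rx": 0, "ry": 0, "rz": 0},
    {"gripper": 1, "dx": 0, "dy": 0, "dz": 0, "rx": 0, "ry": 0, "rz": 0},
    {"gripper": 1, "dx": 0, "dy": 0, "dz": 0, "rx": 0, "ry": 0, "rz": 0},
    {"gripper": 1, "dx": 0, "dy": 0, "dz": 0, "rx": 0, "ry": 0, "rz": 0},
  ],
  force=20,
)

```text
t: 4.75
eef_pos: [0.5477, -0.0527, 0.2319]
orientation: [-3.092, -0.556, -0.001]
contact_force: [-0.1, 0.2, 0.5]
finger_gap: 0.047
```

Call:
jog_arm(
  steps=[
    {"gripper": 1, "dx": 0, "dy": 0, "dz": 0, "rx": 0, "ry": 0, "rz": 0},
    {"gripper": 1, "dx": 0, "dy": 0, "dz": 0, "rx": 0, "ry": 0, "rz": 0},
    {"gripper": 1, "dx": 0, "dy": 0, "dz": 0, "rx": 0, "ry": 0, "rz": 0},
    {"gripper": 1, "dx": 0, "dy": 0, "dz": 0, "rx": 0, "ry": 0, "rz": 0},
    {"gripper": 1, "dx": 0, "dy": 0, "dz": 0, "rx": 0, "ry": 0, "rz": 0},
    {"gripper": 1, "dx": 0, "dy": 0, "dz": 0, "rx": 0, "ry": 0, "rz": 0},
    {"gripper": 1, "dx": 0, "dy": 0, "dz": 0, "rx": 0, "ry": 0, "rz": 0},
  ],
)

```text
t: 5.45
eef_pos: [0.548, -0.0535, 0.2316]
orientation: [3.091, 0.555, 0.002]
contact_force: [5.3, -2.4, -3.6]
finger_gap: 0.0112
```

```bash
python3 - <<'E'
from h import *
s=robot.read_state(); R=Rn.from_rotvec(s['orientation']).as_matrix(); p=s['eef_pos'][:2]
H=np.array([.671,-.157]); r=p-H; print(p,s['finger_gap'],s['contact_force'],np.hypot(*r),np.arctan2(r[1],r[0]),np.arctan2(R[1,0],R[0,0]))
n=24; a=1.32/n  # chord in tool axes, constant if tool yaws along by a per row (shift before turn)
c,q=np.cos(a),np.sin(a); d=np.array([c*r[0]-q*r[1],q*r[0]+c*r[1]])-r
print(a,R[:2,:2].T@d)
E
```

```text
[ 0.54801277 -0.05347746] 0.01122082293342895 [ 5.27378571 -2.43368262 -3.55369523] 0.16075687989863294 2.4419170229874645 0.3551982257394214
0.055 [-0.00756698  0.00457116]
```

Call:
jog_arm(
  steps=[
    {"gripper": 1, "dx": -0.0076, "dy": 0.0046, "dz": 0, "rx": 0, "ry": 0, "rz": -0.055},
    {"gripper": 1, "dx": -0.0076, "dy": 0.0046, "dz": 0, "rx": 0, "ry": 0, "rz": -0.055},
    {"gripper": 1, "dx": -0.0076, "dy": 0.0046, "dz": 0, "rx": 0, "ry": 0, "rz": -0.055},
    {"gripper": 1, "dx": -0.0076, "dy": 0.0046, "dz": 0, "rx": 0, "ry": 0, "rz": -0.055},
    {"gripper": 1, "dx": -0.0076, "dy": 0.0046, "dz": 0, "rx": 0, "ry": 0, "rz": -0.055},
    {"gripper": 1, "dx": -0.0076, "dy": 0.0046, "dz": 0, "rx": 0, "ry": 0, "rz": -0.055},
    {"gripper": 1, "dx": -0.0076, "dy": 0.0046, "dz": 0, "rx": 0, "ry": 0, "rz": -0.055},
    {"gripper": 1, "dx": -0.0076, "dy": 0.0046, "dz": 0, "rx": 0, "ry": 0, "rz": -0.055},
  ],
)

```text
t: 6.25
eef_pos: [0.5157, -0.1155, 0.2316]
orientation: [2.894, 1.221, 0.003]
contact_force: [7.4, -0.5, -3.8]
finger_gap: 0.0114
```

Call:
jog_arm(
  steps=[
    {"gripper": 1, "dx": -0.0076, "dy": 0.0046, "dz": 0, "rx": 0, "ry": 0, "rz": -0.055},
    {"gripper": 1, "dx": -0.0076, "dy": 0.0046, "dz": 0, "rx": 0, "ry": 0, "rz": -0.055},
    {"gripper": 1, "dx": -0.0076, "dy": 0.0046, "dz": 0, "rx": 0, "ry": 0, "rz": -0.055},
    {"gripper": 1, "dx": -0.0076, "dy": 0.0046, "dz": 0, "rx": 0, "ry": 0, "rz": -0.055},
    {"gripper": 1, "dx": -0.0076, "dy": 0.0046, "dz": 0, "rx": 0, "ry": 0, "rz": -0.055},
    {"gripper": 1, "dx": -0.0076, "dy": 0.0046, "dz": 0, "rx": 0, "ry": 0, "rz": -0.055},
    {"gripper": 1, "dx": -0.0076, "dy": 0.0046, "dz": 0, "rx": 0, "ry": 0, "rz": -0.055},
    {"gripper": 1, "dx": -0.0076, "dy": 0.0046, "dz": 0, "rx": 0, "ry": 0, "rz": -0.055},
    {"gripper": 1, "dx": -0.0076, "dy": 0.0046, "dz": 0, "rx": 0, "ry": 0, "rz": -0.055},
    {"gripper": 1, "dx": -0.0076, "dy": 0.0046, "dz": 0, "rx": 0, "ry": 0, "rz": -0.055},
    {"gripper": 1, "dx": -0.0076, "dy": 0.0046, "dz": 0, "rx": 0, "ry": 0, "rz": -0.055},
    {"gripper": 1, "dx": -0.0076, "dy": 0.0046, "dz": 0, "rx": 0, "ry": 0, "rz": -0.055},
  ],
)

```text
t: 7.45
eef_pos: [0.5227, -0.2196, 0.2315]
orientation: [-2.342, -2.093, -0.001]
contact_force: [0.7, 2.1, 0.7]
finger_gap: 0.0115
```

Call:
jog_arm(
  steps=[
    {"gripper": 1, "dx": -0.0076, "dy": 0.0046, "dz": 0, "rx": 0, "ry": 0, "rz": -0.055},
    {"gripper": 1, "dx": -0.0076, "dy": 0.0046, "dz": 0, "rx": 0, "ry": 0, "rz": -0.055},
    {"gripper": 1, "dx": -0.0076, "dy": 0.0046, "dz": 0, "rx": 0, "ry": 0, "rz": -0.055},
    {"gripper": 1, "dx": -0.0076, "dy": 0.0046, "dz": 0, "rx": 0, "ry": 0, "rz": -0.055},
    {"gripper": 1, "dx": 0, "dy": 0, "dz": 0, "rx": 0, "ry": 0, "rz": 0},
    {"gripper": 1, "dx": 0, "dy": 0, "dz": 0, "rx": 0, "ry": 0, "rz": 0},
    {"gripper": -1, "dx": 0, "dy": 0, "dz": 0, "rx": 0, "ry": 0, "rz": 0},
    {"gripper": -1, "dx": 0, "dy": 0, "dz": 0, "rx": 0, "ry": 0, "rz": 0},
    {"gripper": -1, "dx": 0, "dy": 0, "dz": 0, "rx": 0, "ry": 0, "rz": 0},
    {"gripper": -1, "dx": 0, "dy": 0, "dz": 0, "rx": 0, "ry": 0, "rz": 0},
    {"gripper": -1, "dx": 0, "dy": 0, "dz": 0, "rx": 0, "ry": 0, "rz": 0},
  ],
)

```text
t: 8.55
eef_pos: [0.5398, -0.2506, 0.2315]
orientation: [-2.102, -2.335, -0.0]
contact_force: [-0.5, 0.1, 0.7]
finger_gap: 0.0432
```

Call:
jog_arm(
  steps=[
    {"gripper": -1, "dx": 0, "dy": 0, "dz": -0.02, "rx": 0, "ry": 0, "rz": 0},
    {"gripper": -1, "dx": 0, "dy": 0, "dz": -0.04, "rx": 0, "ry": 0, "rz": 0},
    {"gripper": 1, "dx": 0, "dy": 0, "dz": -0.045, "rx": 0, "ry": 0, "rz": 0},
    {"gripper": 1, "dx": 0, "dy": 0, "dz": -0.02, "rx": 0, "ry": 0, "rz": 0.136},
    {"gripper": 1, "dx": 0, "dy": 0, "dz": 0, "rx": 0, "ry": 0, "rz": 0.136},
    {"gripper": 1, "dx": 0, "dy": 0, "dz": 0, "rx": 0, "ry": 0, "rz": 0.136},
    {"gripper": 1, "dx": 0, "dy": 0, "dz": 0, "rx": 0, "ry": 0, "rz": 0.136},
    {"gripper": 1, "dx": 0, "dy": 0, "dz": 0, "rx": 0, "ry": 0, "rz": 0.136},
    {"gripper": 1, "dx": 0, "dy": 0, "dz": 0, "rx": 0, "ry": 0, "rz": 0.136},
    {"gripper": 1, "dx": 0, "dy": 0, "dz": 0, "rx": 0, "ry": 0, "rz": 0.136},
    {"gripper": 1, "dx": 0, "dy": 0, "dz": 0, "rx": 0, "ry": 0, "rz": 0.136},
    {"gripper": 1, "dx": 0, "dy": 0, "dz": 0, "rx": 0, "ry": 0, "rz": 0.136},
  ],
)

```text
t: 9.75
eef_pos: [0.5399, -0.2506, 0.3565]
orientation: [-3.064, -0.695, -0.0]
contact_force: [0.6, -0.0, 1.2]
finger_gap: 0.0018
```

```bash
python3 - <<'E'
from h import *
s=robot.read_state(); R=Rn.from_rotvec(s['orientation']).as_matrix(); print(s['eef_pos'],s['finger_gap'],R[:2,:2])
for n in('top','side'):
    f=grab(n);P=f['P'];hsv=cv2.cvtColor(f['color'],cv2.COLOR_RGB2HSV).astype(int)
    m=((hsv[...,0]<8)|(hsv[...,0]>172))&(hsv[...,1]>130)&(np.hypot(P[...,0]-.595,P[...,1]-.005)<.06)
    q=P[m&(P[...,2]>.25)]; print(n,m.sum(),q.mean(0) if len(q) else '',cv2.minAreaRect(q[:,:2].astype(np.float32)) if len(q)>4 else '', np.argwhere(m).mean(0))
    if n=='top': u,v=370,190; cv2.imwrite('pics/t2.png',cv2.convertScaleAbs(cv2.resize(f['color'][v-75:v+75,u-100:u+100],None,fx=4,fy=4)[...,::-1],alpha=1.8))
T=np.array([.596,.001,.29]); print(R.T@(T-s['eef_pos']))
E
```

```text
[ 0.5398737  -0.25064676  0.35649413] 0.0017652200574405537 [[ 0.9021121   0.43150174]
 [ 0.43150174 -0.90211209]]
top 219 [0.5932245  0.00547685 0.26018867] ((0.5935072898864746, 0.005295606330037117), (0.023871317505836487, 0.03868230804800987), 18.35382652282715) [178.14611872 352.53881279]
side 191 [0.59523689 0.00727426 0.26267364] ((0.5947399139404297, 0.007420916110277176), (0.023856667801737785, 0.03679974749684334), 17.798614501953125) [183.34031414 270.36649215]
[ 0.15921489 -0.20278635  0.06652848]
```

View pics/t2.png

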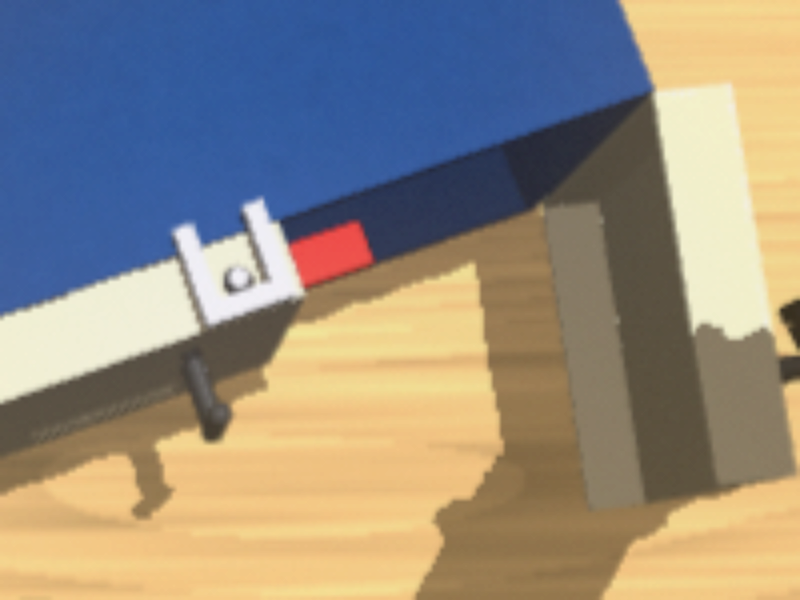

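The right door stands open (right side of the crop). The tab is bare at crop (332,255), which is (0.594, 0.006) in world, in agreement with the geometry.

Call:
jog_arm(
  steps=[
    {"gripper": 1, "dx": 0.0265, "dy": -0.0338, "dz": 0, "rx": 0, "ry": 0, "rz": 0},
    {"gripper": 1, "dx": 0.0265, "dy": -0.0338, "dz": 0, "rx": 0, "ry": 0, "rz": 0},
    {"gripper": 1, "dx": 0.0265, "dy": -0.0338, "dz": 0, "rx": 0, "ry": 0, "rz": 0},
    {"gripper": 1, "dx": 0.0265, "dy": -0.0338, "dz": 0, "rx": 0, "ry": 0, "rz": 0},
    {"gripper": 1, "dx": 0.0265, "dy": -0.0338, "dz": 0, "rx": 0, "ry": 0, "rz": 0},
    {"gripper": 1, "dx": 0.0265, "dy": -0.0338, "dz": 0, "rx": 0, "ry": 0, "rz": 0},
    {"gripper": 1, "dx": 0, "dy": 0, "dz": 0.03, "rx": 0, "ry": 0, "rz": 0.12},
    {"gripper": 1, "dx": 0, "dy": 0, "dz": 0.03, "rx": 0, "ry": 0, "rz": 0},
    {"gripper": 1, "dx": 0, "dy": 0, "dz": 0, "rx": 0, "ry": 0, "rz": 0},
  ],
)

```text
t: 10.75
eef_pos: [0.5928, 0.0019, 0.2933]
orientation: [-3.097, -0.526, 0.009]
contact_force: [-0.9, -0.2, 0.6]
finger_gap: 0.0004
```

Call:
jog_arm(
  steps=[
    {"gripper": 1, "dx": 0.002, "dy": 0, "dz": 0.01, "rx": 0, "ry": 0, "rz": 0},
    {"gripper": 1, "dx": 0, "dy": 0, "dz": 0.01, "rx": 0, "ry": 0, "rz": 0},
    {"gripper": 1, "dx": 0, "dy": 0, "dz": 0.007, "rx": 0, "ry": 0, "rz": 0},
    {"gripper": 1, "dx": 0, "dy": 0, "dz": 0.006, "rx": 0, "ry": 0, "rz": 0},
    {"gripper": 1, "dx": 0, "dy": 0, "dz": 0.006, "rx": 0, "ry": 0, "rz": 0},
    {"gripper": 1, "dx": 0, "dy": 0, "dz": 0.006, "rx": 0, "ry": 0, "rz": 0},
    {"gripper": 1, "dx": 0, "dy": 0, "dz": 0.004, "rx": 0, "ry": 0, "rz": 0},
    {"gripper": 1, "dx": 0, "dy": 0, "dz": 0, "rx": 0, "ry": 0, "rz": 0},
  ],
)

```text
t: 11.55
eef_pos: [0.5962, 0.0018, 0.247]
orientation: [-3.098, -0.519, 0.001]
contact_force: [0.5, -0.3, 0.3]
finger_gap: 0.0005
```

Call:
jog_arm(
  steps=[
    {"gripper": 1, "dx": 0, "dy": 0, "dz": 0.003, "rx": 0, "ry": 0, "rz": 0},
    {"gripper": 1, "dx": 0, "dy": 0, "dz": 0.003, "rx": 0, "ry": 0, "rz": 0},
    {"gripper": 1, "dx": 0, "dy": 0, "dz": 0.002, "rx": 0, "ry": 0, "rz": 0},
  ],
)

```text
t: 11.85
eef_pos: [0.5965, 0.0019, 0.2403]
orientation: [-3.098, -0.519, -0.001]
contact_force: [-8.7, 1.1, 23.0]
finger_gap: 0.0004
```

```bash
python3 - <<'E'
from h import *
s=robot.read_state(); print(s['eef_pos'],s['contact_force'],s['joint_velocities'].round(3))
f=grab('side'); u,v=275,170; cv2.imwrite('pics/s3.png',cv2.convertScaleAbs(cv2.resize(f['color'][v-75:v+75,u-100:u+100],None,fx=4,fy=4)[...,::-1],alpha=1.8))
E
```

```text
[0.59651568 0.00186807 0.24025649] [-8.70385974  1.12031996 22.96992298] [ 0.002 -0.002  0.002  0.004 -0.009 -0.005  0.008]
```

View pics/s3.png

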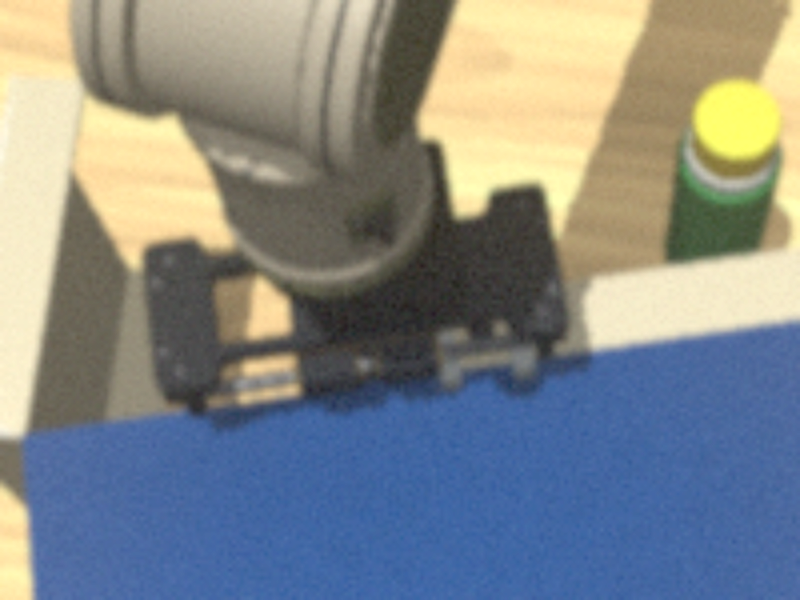

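The tool holds steady at z = 0.240 with 23 N on it, which suggests the bolt is at its stop. The gripper body appears clear of the keeper. I'll lift off and check.

Call:
jog_arm(
  steps=[
    {"gripper": 1, "dx": 0, "dy": 0, "dz": -0.01, "rx": 0, "ry": 0, "rz": 0},
    {"gripper": 1, "dx": 0, "dy": 0, "dz": -0.03, "rx": 0, "ry": 0, "rz": 0},
    {"gripper": 1, "dx": 0, "dy": 0, "dz": -0.045, "rx": 0, "ry": 0, "rz": 0},
    {"gripper": 1, "dx": -0.02, "dy": 0, "dz": -0.045, "rx": 0, "ry": 0, "rz": 0},
    {"gripper": 1, "dx": -0.045, "dy": 0, "dz": 0, "rx": 0, "ry": 0, "rz": 0},
    {"gripper": 1, "dx": -0.045, "dy": 0, "dz": 0, "rx": 0, "ry": 0, "rz": 0},
    {"gripper": 1, "dx": -0.045, "dy": 0, "dz": 0, "rx": 0, "ry": 0, "rz": 0},
    {"gripper": 1, "dx": 0, "dy": 0, "dz": 0, "rx": 0, "ry": 0, "rz": 0},
    {"gripper": 1, "dx": 0, "dy": 0, "dz": 0, "rx": 0, "ry": 0, "rz": 0},
  ],
)

```text
t: 12.8
eef_pos: [0.4666, -0.0416, 0.3716]
orientation: [-3.092, -0.516, 0.001]
contact_force: [-0.1, 0.9, -0.3]
finger_gap: 0.0002
```

```bash
python3 - <<'E'
from h import *
s=robot.read_state(); print(s['t'],s['eef_pos'],s['contact_force'])
for n in('top','side'):
    f=grab(n);P=f['P'];hsv=cv2.cvtColor(f['color'],cv2.COLOR_RGB2HSV).astype(int)
    m=((hsv[...,0]<8)|(hsv[...,0]>172))&(hsv[...,1]>130)&(np.hypot(P[...,0]-.595,P[...,1]-.005)<.06)
    q=P[m]; print(n,m.sum(),np.nanmedian(q,0),q[:,2].max() if len(q) else '')
    x0=(P[...,0]>.2)&(P[...,0]<.9)&(abs(P[...,1])<.4); q=P[(hsv[...,0]>22)&(hsv[...,0]<35)&(hsv[...,1]>150)&(P[...,2]>.15)&x0]; print('can',q.mean(0) if len(q) else '')
    c=(hsv[...,1]<90)&(f['color'].astype(int).sum(-1)>250)&(P[...,2]>.262)&(P[...,2]<.284)&x0
    L=P[c&(P[...,1]>.075)]; Rr=P[c&(P[...,1]<-.1)]
    for nm,q in(('left',L),('right',Rr)):
        if len(q)>20: print(nm,np.round(cv2.fitLine(q[:,:2].astype(np.float32),cv2.DIST_HUBER,0,.01,.01).ravel(),3),len(q))
    u,v=(345,190) if n=='top' else (285,165)
    cv2.imwrite(f'pics/{n}4.png',cv2.convertScaleAbs(cv2.resize(f['color'][v-75:v+75,u-100:u+100],None,fx=4,fy=4)[...,::-1],alpha=1.8))
E
```

```text
12.8 [ 0.4665941  -0.04159906  0.37162631] [-0.12002029  0.85273575 -0.26313802]
top 192 [0.59381968 0.0039479  0.23749931] 0.24189154124145718
can [0.39261902 0.16907049 0.1882246 ]
left [ 0.319 -0.948  0.55   0.148] 1516
right [ 0.943  0.333  0.646 -0.179] 673
side 128 [0.59219963 0.00620053 0.24005996] 0.24388852200895134
can [0.39192628 0.1638473  0.19968367]
left [ 0.255 -0.967  0.549  0.151] 1311
right [ 0.988  0.153  0.583 -0.184] 1832
```

View pics/side4.png

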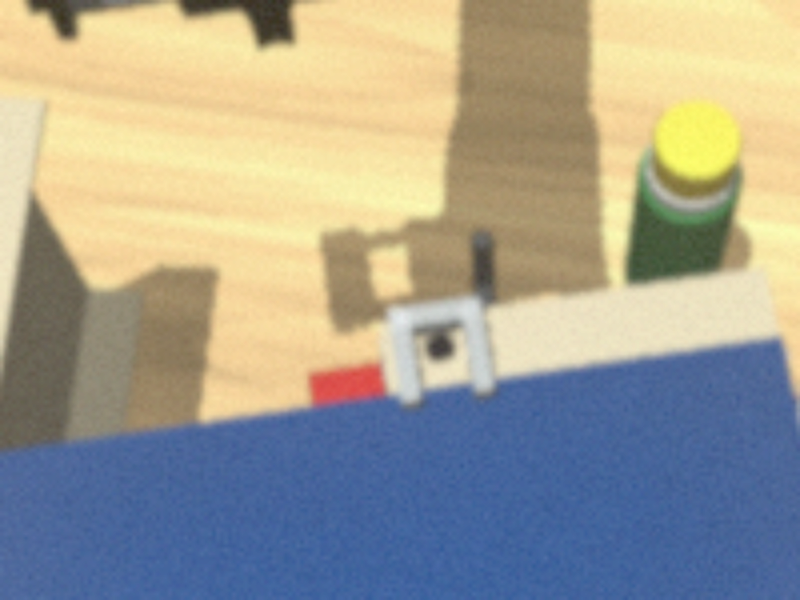

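The tab at (345,385) is down to z ≈ 0.238–0.240, and the keeper's hole at (438,345) is now dark, so the rod has dropped. The left leaf is shut, the right one stands wide open, and the arm is clear.

```bash
python3 -c "
from cell import robot
print(robot.finish_job())"
```

```text
the job is handed in; nothing more can be done
None
```

The right-hand door is open, the flush bolt is down, and I handed the job in at about 13 s; the hand-in reported no verdict.

- **Right door:** I gripped its bar handle from above and swung it along its hinge arc. By the tool's path it stands at about 1.36 rad. I released the handle and saw the door still standing wide open in the last picture.
- **Bolt:** I pushed the red tab down with the closed fingers until it stopped, with 23 N on the wrist. Afterwards the tab's top measured 0.238–0.240 m, from 0.265 m when up, so the bolt is down about 25 mm. The rod is gone from the keeper's hole.
- **Left door:** still shut. The top camera puts it at 18.6°, against the cabinet's 18.2°.
- **Bystanders:** the can has not moved by the top camera (within 1 mm). I did not re-measure the tin, but the arm never worked near it.
- **Arm:** clear of everything, with no contact force beyond noise.

**Checks that disagreed:** line fits to the two leaves from the side camera differed from the top camera's. Its left-leaf line read about 15° instead of 18.6°, and its right-leaf line also came out different. I put this down to the mask taking in other surfaces, since the picture itself shows the left leaf flush. The side camera's can position was also about 5 mm off the top camera's, probably from seeing only part of the cap.

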